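Shift the bead polisher from second to third

ROBOT

A 6-joint arm with a two-finger parallel gripper is mounted at the origin on the work surface. World frame = base frame: x ahead of the robot, y to its left, z up, the work surface at z = 0. Lengths are in m, angles in rad, forces in N, time in s.
With the tool pointing down it reaches from about 0.35 to 0.925 m from the base axis. Payload 6.4 kg.
Tool frame: the origin (TCP) lies at the very end of the fingers, on their centre line; the grasp point (between the pads) lies 19 mm behind it; z points along the fingers, y is the direction in which the jaws open and shut (so a half turn about z gives the same grasp; the last joint's range is limited). The gripper opens to 94 mm and grips with 3 to 60 N. Pads are 16 mm wide; open, the fingers measure 119 mm over their backs; the gripper's body (75 mm by 177 mm) begins 78 mm behind the grasp point.
Start: joints at [-1.412, 0.245, 1.558, -0, 1.339, -0.174], TCP at [0.212, -0.614, 0.205] pointing down, gripper open.
Joint ranges: [-3.13, 3.13], [-1.02, 2.26], [0.13, 2.54], [-0.95, 4.09], [0.21, 2.88], [-2.74, 2.74]. Speed limits (rad/s): [2.57, 2.57, 3.14, 3.14, 3.14, 3.14].

INTERFACE

Orientations are given as a unit quaternion [w, x, y, z].
In Python, from plant import bot gives the robot as it stands.
- The arm moves only by the shell command python3 -m inch 'ROWS' [OPENING] [FORCE]. ROWS is JSON, a list that holds one entry, the list of rows, each a list of 4 numbers: the shift along the tool's x, y, z in cm, then the turn about the tool's z in rad. In form: [[[tx, ty, tz, yaw], ...]]. A call has 1 to 5 rows; each row shifts and turns the commanded pose from where the row before left it, along the tool's axes as they then stand; what a row does not reach is not made up. A row lasts 1/12 s, in which the tool goes at most 41.7 mm and 7.16 degrees, less where a joint would pass 70% of its speed; a pose out of reach is approached as far as the arm can. A call is refused whole if a number of a shift passes 4.17 or a number of a turn 0.125, either way. A call with a gripper value outside its range is refused whole. OPENING is the closure in counts, from 0 (fully open) to 255 (shut), set as the call begins (- or left out, the last holds). The fingers move at their own pace and stop on an object; FORCE is the grip in N (left out, the last holds). Time passes only in rows, so rows that do not move let the fingers close. It gives the time, the measured TCP pose, the force and the opening at its end, in the units of the state.
- bot.sense(): the state, without advancing time (a new reading comes with each control period).
- bot.capture(name): name is "scene" or "side" or "wrist"; returns a dict with "color" (384x512x3 uint8, red, green, blue), "fx", "fy", "cx", "cy" (pixels), "T" (4x4, takes a point from camera to world coordinates); the wrist camera has in their place "hand_eye" (4x4, takes a point from camera to tool coordinates, whose origin is the TCP and whose axes are the flange's). Camera axes: x right, y down, z forward; pixel columns grow to the right and rows downward; lengths in m; the calibration is good to about 2 mm. A picture is of the moment at which its call begins: read the wrist's pose just before it. There is no depth.
- bot.close_job(): hands the job in, once; it reports no verdict.
The state is a dict: "t": time; "q": joint angles; "joint_velocities": joint speeds; "joint_efforts": joint torques, N m; "ee_pos": TCP position; "tcp_rot": TCP orientation; "force": force on the tool from outside, world axes, zero at the start; "ft_torque": the same for the moment, N m; "grip_width": finger opening in m.
Only numpy, scipy, OpenCV 4.12 (cv2) and the standard library are available. Lean on these libraries where they do the work, as an engineer would, in place of code of your own. Each camera call takes 0.05 s, during which the arm holds its last target. There are 200 camera calls.

TASK

The bead polisher's gear lever stands in second, the rear left slot of its H-shaped gate. Nudge it gently with the outside of your closed fingers - do not grip it - out into the cross channel, across to the right, then fully forward into third (the front right slot), without letting it run into first or fourth on the way. Leave the lever standing there, take your hand away, and leave the jar, the ring mandrel and the phone where they are.

Things in the scene. Friction and masses are not known exactly. Their poses are not given: they have to be found in the camera images.
- polisher: Fixed bench barrel polisher, turned up to 0.35 rad about vertical. Origin on the table under the gate's centre; x axis 'forward' (from the gate to the barrel, away from the robot), y axis 'left', z up. The gearbox under the gate, 130 (x) x 120 (y) mm, stands free on three sides; a bed 200 mm wide, 14 mm high runs from x +70 to +340 mm.
- gate (a point): Centre of the upper face of the aluminium gate plate, 102 mm above the table. H-shaped opening: two slots running fore and aft, 20 mm wide, 72 mm long, left (centre y +19 mm) and right (y -19 mm), joined at mid-length by a cross channel 19 mm wide between two tongues 18 mm wide. First is front left, second rear left, third front right, fourth rear right.
- barrel (a point): Centre of the black polishing barrel beyond the gate, 200 mm forward of the gate's centre: 100 mm diameter, 150 mm long, lying along the polisher's y, top 124 mm above the table. It does not move.
- knob (a point): Centre of the lever's black ball knob, 34 mm diameter, on an 11 mm steel stick that tilts about a pivot 10 mm above the table under the gate's centre. In the polisher's frame, mm: x = 170 sin(along), y = -170 sin(across) cos(along), z = 10 + 170 cos(across) cos(along): 180 high when upright, about 168 at a slot's end.
- along (a joint): Fore-and-aft tilt of the lever, rad: 0 in the cross channel, +0.30 at the front end of a slot (first, third), -0.30 at the rear end (second, fourth). Starts in the rear left slot, -0.28 to -0.15. The lever can cross over only while this is within about 0.045 of 0. It stays where it is left: friction of about 2 N at the knob, no spring or detent.
- across (a joint): Sideways tilt of the lever in rad: about +0.17 to +0.235 in the right slots, -0.17 to -0.235 in the left slots (about -0.2 at the start), 0 midway. It stays where it is left, about 2 N at the knob.
- jar: Bystander: pale plastic bead jar with a cap, 42 mm diameter, 55 mm high, standing on the table beside the polisher; origin at the centre of its underside.
- mandrel: Bystander: steel ring mandrel, an upright slim cone on a foot 44 mm in diameter, 90 mm high, standing on the table beside the polisher; origin at the centre of its underside.
- phone: Bystander: phone lying flat on the table to the left of the polisher, 148 x 72 x 9 mm; origin at the centre of its underside, long side along its x axis.

How it is judged:
By the outcome, as a careful person would: the job done as asked, in the order asked, and still so for the second after the job is handed in, with the robot touching nothing.
It also fails if it takes over 58 s, if anything falls off the work surface, if the arm or the gripper's body presses on something with over 40 N, if the wrist force passes 120 N, or if a joint passes its speed limit or range.

## Working session

There is one attempt and no reset: what is moved stays moved. The work goes in short steps, Python scripts to look and compute and a shell command to move; the robot and the scene stay as the last step left them, time stands still between calls to the robot, and variables do not carry over. Pictures are saved under pics/ and viewed, about 8 in all and at most 12, crops included, and the job is handed in when it is done.

```bash
mkdir -p pics; ls; python3 - <<'E'
from plant import bot
import cv2,numpy as np
s=bot.sense();print(s)
ims=[]
for n in("scene","side"):
    c=bot.capture(n);cv2.imwrite(f"pics/{n}0.png",c["color"][:,:,::-1]);np.save(n+"T.npy",c["T"])
    print(n,c["fx"],c["fy"],c["cx"],c["cy"],np.round(c["T"],3).tolist())
E
```

```text
pics
{'t': 0.0, 'q': array([-1.41205678e+00,  2.45745353e-01,  1.55897711e+00, -1.43578323e-06,
        1.33866628e+00, -1.74127317e-01]), 'joint_velocities': array([-5.26383143e-04, -6.53392393e-04,  5.71126848e-04,  3.72722630e-05,
        1.78160456e-03, -1.48473780e-03]), 'joint_efforts': array([ 2.28677090e-03, -4.15829909e+01, -3.14601409e+01,  6.86441688e-02,
        3.33155296e-02, -1.53032202e-04]), 'ee_pos': array([ 0.2122861 , -0.61374832,  0.20440914]), 'tcp_rot': array([-8.98023588e-04,  9.86181473e-01,  1.65666220e-01,  6.21091957e-06]), 'force': array([-0.53791385,  0.50341231, -0.3015922 ]), 'ft_torque': array([ 0.01534857, -0.04330334, -0.00710072]), 'grip_width': 0.0941759123137219}
scene 381.85335121578413 381.85335121578413 259.1364928259838 198.20881578576734 [[0.875, 0.295, -0.384, 0.978], [0.484, -0.568, 0.666, -0.517], [-0.022, -0.768, -0.64, 0.689], [0.0, 0.0, 0.0, 1.0]]
side 467.86311425312755 467.86311425312755 258.45759352244846 189.9842474745206 [[0.993, -0.075, 0.088, 0.546], [-0.114, -0.517, 0.848, -0.741], [-0.018, -0.852, -0.523, 0.623], [0.0, 0.0, 0.0, 1.0]]
```

View pics/scene0.png

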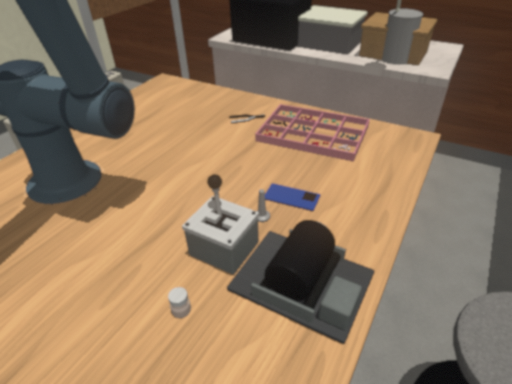

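View pics/side0.png

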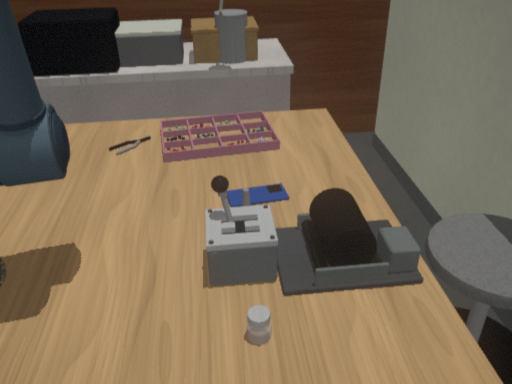

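The scene picture shows the knob at (215,181), the gate plate around (221,220), the mandrel at (262,205) and the jar at (179,302). The side picture shows the knob at (220,184), the plate corners near (207,210), (272,207), (276,240) and (208,244), and the jar at (259,325).

```bash
cat > h.py <<'E'
import cv2,numpy as np
from plant import bot
def ray(c,p):
    d=c["T"][:3,:3]@np.array([(p[0]-c["cx"])/c["fx"],(p[1]-c["cy"])/c["fy"],1]);return c["T"][:3,3],d/np.linalg.norm(d)
def plane(c,p,z):
    o,d=ray(c,p);return o+d*(z-o[2])/d[2]
def tri(a,pa,b,pb):
    o,d=ray(a,pa);p,e=ray(b,pb)
    s=np.linalg.lstsq(np.c_[d,-e],p-o,rcond=None)[0]
    x,y=o+d*s[0],p+e*s[1];return (x+y)/2,np.linalg.norm(x-y)
def blob(mask,seed):
    n,l,st,ce=cv2.connectedComponentsWithStats(mask.astype(np.uint8))
    ids=[i for i in range(1,n) if st[i,4]>20];i=min(ids,key=lambda i:np.hypot(*(ce[i]-seed)))
    return l==i,ce[i],st[i]
def knob(c,seed,r=22):
    im=c["color"].astype(int);m=im.max(2)<75
    y,x=np.mgrid[:384,:512];m&=np.hypot(x-seed[0],y-seed[1])<r
    return blob(m,seed)
E
python3 - <<'E'
from h import *
C={n:bot.capture(n) for n in("scene","side")}
seeds=dict(scene=((215,181),(221,220)),side=((220,184),(241,225)))
K={}
for n,c in C.items():
    m,ce,st=knob(c,seeds[n][0]);K[n]=ce;print(n,"knob",ce,st)
    im=c["color"].astype(int)
    y,x=np.mgrid[:384,:512];s=seeds[n][1]
    g=(im.min(2)>140)&(im.max(2)-im.min(2)<25)&(np.hypot(x-s[0],y-s[1])<45)
    m,ce,st=blob(g,s);print(st)
    pts=np.argwhere(m)[:,::-1].astype(float)
    W=np.array([plane(c,p,.102)[:2] for p in pts]).astype(np.float32)
    r=cv2.minAreaRect(W*1000);print(r, cv2.boxPoints(r).round().tolist())
    o=cv2.resize(c["color"][s[1]-60:s[1]+60,s[0]-60:s[0]+60,::-1],None,fx=3.2,fy=3.2,interpolation=cv2.INTER_CUBIC)
    cv2.imwrite(f"pics/c_{n}.png",o)
cv2.imwrite("pics/crop1.png",np.hstack([cv2.imread("pics/c_scene.png"),cv2.imread("pics/c_side.png")]))
print(tri(C["scene"],K["scene"],C["side"],K["side"]))
print("jar side",plane(C["side"],(259,338),0),"scene",plane(C["scene"],(180,312),0))
print("mandrel",plane(C["scene"],(263,217),0))
E
```

```text
scene knob [214.21348315 181.95505618] [209 177  11  11  89]
[ 183  199   75   47 1523]
((584.892578125, -10.155685424804688), (129.47242736816406, 122.03377532958984), 0.11693500727415085) [[520.0, 51.0], [520.0, -71.0], [650.0, -71.0], [650.0, 51.0]]
side knob [219.56398104 183.8957346 ] [212 176  16  17 211]
[ 206  205   72   41 1675]
((583.2515258789062, -12.992706298828125), (120.11325073242188, 128.88571166992188), 89.7087173461914) [[519.0, -73.0], [647.0, -73.0], [648.0, 47.0], [519.0, 47.0]]
(array([0.55098191, 0.02411514, 0.17156447]), np.float64(0.0007834249087423453))
jar side [ 0.59700836 -0.20330473  0.        ] scene [ 0.59769045 -0.20145089  0.        ]
mandrel [0.61156639 0.13617453 0.        ]
```

View pics/crop1.png

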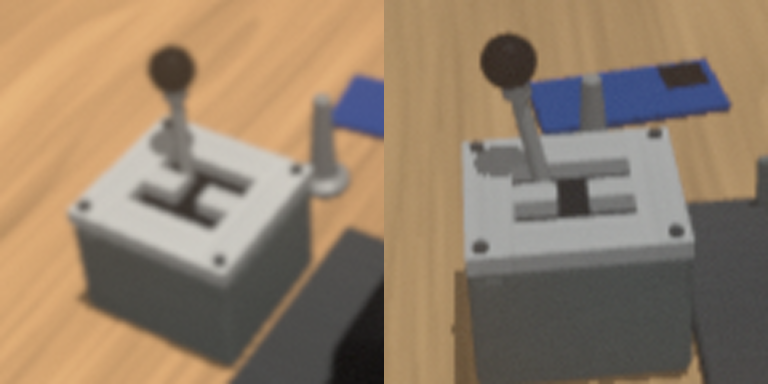

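```bash
python3 -m inch '[[[0,0,0,0.111],[0,0,0,0.111],[0,0,0,0.111],[0,0,0,0],[0,0,0,0]]]' 255 20 && 
python3 -m inch '[[[1.3,-3.2,0,0],[1.3,-3.2,0,0],[1.3,-3.2,0,0],[1.3,-3.2,0,0],[1.3,-3.2,0,0]]]'
```

```text
t: 0.62
ee_pos: [0.2123, -0.6142, 0.2052]
tcp_rot: [-0.0, 1.0, 0.001, -0.0]
force: [0.4, -0.4, -0.8]
grip_width: 0.0641
t: 1.03
ee_pos: [0.2777, -0.4528, 0.2053]
tcp_rot: [-0.0, 1.0, 0.001, 0.0]
force: [1.7, 0.0, 0.7]
grip_width: 0.0305
```

```bash
python3 -m inch '[[[1.3,-3.2,0,0],[1.3,-3.2,0,0],[1.3,-3.2,0,0],[1.3,-3.2,0,0],[1.3,-3.2,0,0]]]' && python3 -m inch '[[[1.3,-3.2,0,0],[1.3,-3.2,0,0],[1.3,-3.2,0,0],[1.3,-3.2,0,0],[1.3,-3.2,0,0]]]' && python3 -m inch '[[[1.2,-3.2,0,0],[1.2,-3.2,0,0],[1.2,-3.2,0,0],[1.2,-3.2,0,0],[1.2,-3.0,0,0]]]' && python3 -m inch '[[[0,0,2,0],[0,0,2,0],[0,0,1.3,0],[0,0,0,0],[0,0,0,0]]]'
```

```text
t: 1.45
ee_pos: [0.3427, -0.2928, 0.2055]
tcp_rot: [0.0, 1.0, 0.001, 0.0]
force: [1.1, -0.1, 0.5]
grip_width: 0.001
t: 1.87
ee_pos: [0.4077, -0.1328, 0.2057]
tcp_rot: [0.0, 1.0, 0.001, 0.0]
force: [1.2, -0.1, 0.7]
grip_width: 0.0005
t: 2.28
ee_pos: [0.4678, 0.0256, 0.2057]
tcp_rot: [0.0, 1.0, 0.002, 0.0]
force: [0.4, -0.9, -0.0]
grip_width: 0.0002
t: 2.7
ee_pos: [0.4671, 0.0237, 0.1521]
tcp_rot: [-0.0, 1.0, 0.001, -0.001]
force: [-0.2, 0.1, 0.4]
grip_width: 0.0004
```

```bash
python3 -m inch '[[[1.2,0,0,0],[1.2,0,0,0],[1.2,0,0,0],[1.0,0,0,0],[0.3,0,0,0]]]' && python3 -m inch '[[[0.3,0,0,0],[0.3,0,0,0],[0.3,0,0,0],[0.3,0,0,0],[0.3,0,0,0]]]' && python3 -m inch '[[[0.3,0,0,0],[0.3,0,0,0],[0.3,0,0,0],[0.3,0,0,0],[0,0,0,0]]]'
cat > look.py <<'E'
from h import *
import sys
v=list(map(int,sys.argv[2:6]));a,b=v[:2],v[2:]
C={n:bot.capture(n) for n in("scene","side")}
s=[]
P={}
for n,p in zip(C,(a,b)):
    m,ce,st=knob(C[n],p,14);P[n]=ce;print(n,ce,st)
    x,y=p;o=C[n]["color"][max(0,y-60):y+60,x-60:x+60,::-1];s.append(cv2.resize(o,(384,384),interpolation=cv2.INTER_CUBIC))
cv2.imwrite(f"pics/{sys.argv[1]}.png",np.hstack(s))
k,e=tri(C["scene"],P["scene"],C["side"],P["side"])
d=(k-[.584,-.0115,0])*1000
print("rel",d,e,"along",np.arcsin(d[0]/170),"across",np.arcsin(-d[1]/170),"tcp",bot.sense()["ee_pos"])
E
python3 - <<'E'
from h import *
for n in("scene","side"):
    c=bot.capture(n);T=np.linalg.inv(c["T"])
    for p in((.58,.024,.177),(.584,-.0455,.177),(.634,-.0455,.168)):
        q=T@[*p,1];print(n,p,(q[:2]/q[2]*c["fx"]+[c["cx"],c["cy"]]).round())
E
```

```text
t: 3.12
ee_pos: [0.5184, 0.0232, 0.1539]
tcp_rot: [0.0, 1.0, 0.0, 0.001]
force: [0.3, -0.6, 0.3]
grip_width: 0.0003
t: 3.53
ee_pos: [0.531, 0.0237, 0.1525]
tcp_rot: [-0.0, 1.0, -0.0, -0.001]
force: [-3.2, 0.1, 2.6]
grip_width: 0.0002
t: 3.95
ee_pos: [0.544, 0.0235, 0.1524]
tcp_rot: [0.0, 1.0, -0.0, 0.0]
force: [-1.7, -0.2, 1.2]
grip_width: 0.0004
scene (0.58, 0.024, 0.177) [225. 184.]
scene (0.584, -0.0455, 0.177) [208. 203.]
scene (0.634, -0.0455, 0.168) [229. 213.]
side (0.58, 0.024, 0.177) [235. 180.]
side (0.584, -0.0455, 0.177) [240. 200.]
side (0.634, -0.0455, 0.168) [268. 202.]
```

```bash
python3 -m inch '[[[0.3,0,0,0],[0.3,0,0,0],[0.3,0,0,0],[0.3,0,0,0],[0.1,0,0,0]]]' && python3 look.py a 225 183 235 180
```

```text
t: 4.47
ee_pos: [0.557, 0.0236, 0.1525]
tcp_rot: [0.0, 1.0, -0.0, 0.0]
force: [-1.9, -0.1, 1.7]
grip_width: 0.0003
scene [225.04132231 184.1322314 ] [219 179  13  12 121]
side [235.45023697 181.49763033] [228 174  16  16 211]
rel [ -3.12090208  34.77235903 175.60794658] 0.0023510175322935772 along -0.01835927887055096 across -0.2059971083224767 tcp [0.55681003 0.02354067 0.15242926]
```

View pics/a.png

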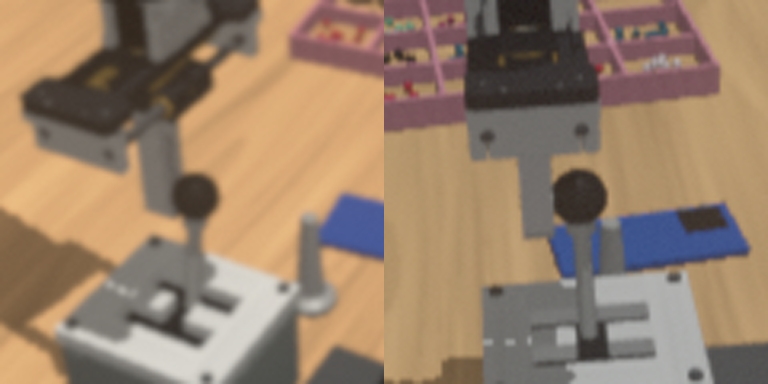

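The knob stands near (195,195) and (579,197) in the crop pair. Its stick is at the mouth of the cross channel, about 2 mm short of centre. I'll nudge it 2 mm more, then go round to its left.

```bash
python3 -m inch '[[[0.2,0,0,0],[0,0,0,0],[-1.5,0,0,0],[-1.7,0,0,0],[0,0,0,0]]]' && python3 -m inch '[[[0,-2,0,0],[0,-2,0,0],[0,-2,0,0],[0,0,0,0],[1.5,0,0,0]]]' && python3 -m inch '[[[1.5,0,0,0],[1.5,0,0,0],[1.2,0,0,0],[0,0,0,0],[0,0,0,0]]]' && python3 look.py b 225 183 235 180
```

```text
t: 4.98
ee_pos: [0.5249, 0.0238, 0.1519]
tcp_rot: [-0.0, 1.0, -0.0, -0.0]
force: [0.2, 0.2, -0.3]
grip_width: 0.0005
t: 5.4
ee_pos: [0.5408, 0.0844, 0.1522]
tcp_rot: [0.0, 1.0, 0.001, -0.0]
force: [-0.0, 0.2, -0.3]
grip_width: 0.0007
t: 5.82
ee_pos: [0.584, 0.083, 0.1523]
tcp_rot: [0.0, 1.0, -0.0, 0.0]
force: [-0.4, 1.3, 0.1]
grip_width: 0.001
scene [226.27826087 184.36521739] [221 179  12  13 115]
side [236.26976744 181.00465116] [229 173  16  17 215]
rel [ -1.24609263  36.6985397  174.90794632] 0.0013888853248349392 along -0.007330022263476081 across -0.2175866040977431 tcp [0.58310432 0.08325349 0.15220037]
```

```bash
python3 -m inch '[[[0,1.2,0,0],[0,1.2,0,0],[0,0.3,0,0],[0,0.3,0,0],[0,0.3,0,0]]]' && python3 -m inch '[[[0,0.3,0,0],[0,0.3,0,0],[0,0.3,0,0],[0,0.3,0,0],[0,0.3,0,0]]]' && python3 -m inch '[[[0,0.3,0,0],[0,0.3,0,0],[0,0.3,0,0],[0,0.3,0,0],[0,0.3,0,0]]]'&& python3 -m inch '[[[0,0.3,0,0],[0,0.3,0,0],[0,0.3,0,0],[0,0.3,0,0],[0,0.3,0,0]]]'
```

```text
t: 6.33
ee_pos: [0.5837, 0.0506, 0.1532]
tcp_rot: [-0.001, 1.0, -0.0, 0.001]
force: [-0.6, 3.4, 2.2]
grip_width: 0.0005
t: 6.75
ee_pos: [0.5836, 0.0354, 0.1525]
tcp_rot: [0.0, 1.0, 0.0, 0.0]
force: [0.7, 3.2, 2.3]
grip_width: 0.0004
t: 7.17
ee_pos: [0.5834, 0.0202, 0.1524]
tcp_rot: [0.0, 1.0, -0.0, -0.0]
force: [0.2, 2.4, 2.6]
grip_width: 0.0005
t: 7.58
ee_pos: [0.5834, 0.0052, 0.1524]
tcp_rot: [0.0, 1.0, -0.0, -0.0]
force: [-0.7, 1.3, 1.4]
grip_width: 0.0009
```

```bash
python3 -m inch '[[[0,0.3,0,0],[0,0.3,0,0],[0,0.3,0,0],[0,0.3,0,0],[0,0.3,0,0]]]'&& python3 -m inch '[[[0,0.2,0,0],[0,0.2,0,0],[0,0.1,0,0],[0,0,0,0],[0,0,0,0]]]' && python3 look.py c 208 203 240 200
```

```text
t: 8.0
ee_pos: [0.5832, -0.0097, 0.1521]
tcp_rot: [-0.0, 1.0, -0.0, -0.0]
force: [0.8, 1.9, 0.4]
grip_width: 0.0005
t: 8.42
ee_pos: [0.5833, -0.0145, 0.1522]
tcp_rot: [0.0, 1.0, -0.0, -0.0]
force: [0.0, 1.5, -1.5]
grip_width: 0.0002
scene [208.77707006 202.08280255] [202 195  14  15 157]
side [238.98534799 200.17216117] [230 191  19  19 273]
rel [ -1.36959901 -30.72289343 174.55182813] 0.0011716460264754697 along -0.008056551948115116 across 0.18172140677029344 tcp [ 0.58336168 -0.01441662  0.15237929]
```

View pics/c.png

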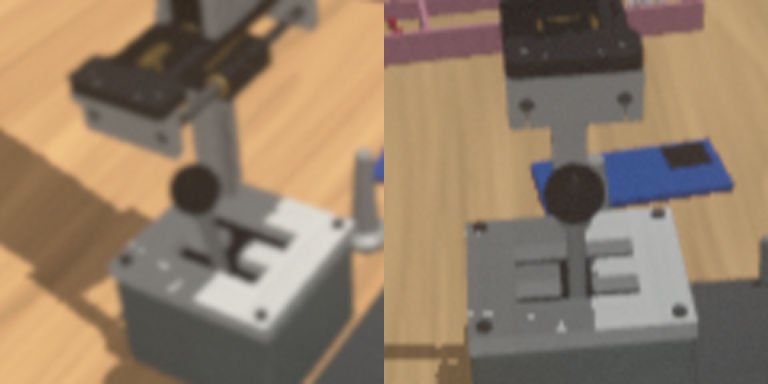

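The knob is now at the right, at (195,188) and (574,193), with its stick at the right end of the cross channel. I'll nudge it 3 mm more, then move the fingers behind it.

```bash
python3 -m inch '[[[0,0.2,0,0],[0,0.1,0,0],[0,0,0,0],[0,-1.3,0,0],[0,-1.7,0,0]]]' && python3 -m inch '[[[-1.5,0,0,0],[-2,0,0,0],[-2,0,0,0],[-1,0,0,0],[0,0,0,0]]]' && python3 -m inch '[[[0,1.5,0,0],[0,1.5,0,0],[0,1.5,0,0],[0,1.3,0,0],[0,0,0,0]]]' && python3 look.py d 208 203 240 200
```

```text
t: 8.93
ee_pos: [0.584, 0.0121, 0.153]
tcp_rot: [0.001, 1.0, -0.001, 0.001]
force: [1.0, 0.1, -0.4]
grip_width: 0.0003
t: 9.35
ee_pos: [0.5175, 0.013, 0.1527]
tcp_rot: [0.0, 1.0, 0.0, 0.0]
force: [0.9, 0.4, -0.1]
grip_width: 0.0003
t: 9.77
ee_pos: [0.5195, -0.0474, 0.153]
tcp_rot: [0.0, 1.0, -0.001, 0.001]
force: [-0.8, -0.2, 0.4]
grip_width: 0.0006
scene [207.67692308 203.09230769] [202 197  12  13 130]
side [239.13307985 201.33079848] [230 193  19  18 263]
rel [ -1.43043056 -34.6158765  174.64913355] 0.0012572363168335545 along -0.008414396688074524 across 0.20505683337433128 tcp [ 0.51895095 -0.04564715  0.15260108]
```

```bash
python3 -m inch '[[[1.5,0,0,0],[1.5,0,0,0],[0.5,0,0,0],[0.3,0,0,0],[0.3,0,0,0]]]' && python3 -m inch '[[[0.3,0,0,0],[0.3,0,0,0],[0.3,0,0,0],[0.3,0,0,0],[0.3,0,0,0]]]' && python3 -m inch '[[[0.3,0,0,0],[0.3,0,0,0],[0.3,0,0,0],[0.3,0,0,0],[0.3,0,0,0]]]'&& python3 -m inch '[[[0.3,0,0,0],[0.3,0,0,0],[0.2,0,0,0],[0,0,0,0],[0,0,0,0]]]'
```

```text
t: 10.28
ee_pos: [0.5591, -0.0449, 0.1523]
tcp_rot: [-0.0, 1.0, 0.0, -0.001]
force: [-3.4, -0.2, 1.9]
grip_width: 0.0004
t: 10.7
ee_pos: [0.5746, -0.0454, 0.1525]
tcp_rot: [-0.0, 1.0, -0.0, -0.0]
force: [-2.4, 0.1, 2.0]
grip_width: 0.0004
t: 11.12
ee_pos: [0.5895, -0.0453, 0.152]
tcp_rot: [-0.0, 1.0, -0.0, -0.0]
force: [-2.5, -0.0, 0.3]
grip_width: 0.0004
t: 11.53
ee_pos: [0.5975, -0.0454, 0.1522]
tcp_rot: [-0.0, 1.0, -0.0, -0.0]
force: [-2.3, 0.5, -1.6]
grip_width: 0.0006
```

```bash
python3 -m inch '[[[0.2,0,0,0],[0.2,0,0,0],[0.2,0,0,0],[0.2,0,0,0],[0.1,0,0,0]]]' && python3 -m inch '[[[0.1,0,0,0],[0.1,0,0,0],[0,0,0,0]]]' && python3 look.py e 229 213 268 202
```

```text
t: 11.95
ee_pos: [0.6067, -0.0455, 0.1524]
tcp_rot: [0.0, 1.0, -0.0, 0.0]
force: [-2.0, 0.6, -2.3]
grip_width: 0.0003
t: 12.2
ee_pos: [0.6087, -0.0455, 0.1525]
tcp_rot: [0.0, 1.0, -0.0, 0.0]
force: [-2.2, 0.5, -2.5]
grip_width: 0.0005
scene [227.75598086 213.6507177 ] [219 206  18  19 209]
side [267.66292135 201.23220974] [260 189  17  23 267]
rel [ 49.60869466 -37.69701681 170.71791712] 0.0014914077866294533 along 0.2961247727132875 across 0.22360587168573817 tcp [ 0.60860163 -0.04548109  0.15257292]
```

```bash
python3 -m inch '[[[0.1,0,0,0],[0,0,0,0]]]' && python3 -m inch '[[[0.1,0,0,0],[0,0,0,0]]]'
```

```text
t: 12.47
ee_pos: [0.6095, -0.0454, 0.1525]
tcp_rot: [-0.0, 1.0, -0.0, -0.0]
force: [-1.8, 0.6, -2.0]
grip_width: 0.0005
t: 12.63
ee_pos: [0.6103, -0.0454, 0.1523]
tcp_rot: [-0.0, 1.0, -0.0, -0.0]
force: [-3.4, 0.0, -2.1]
grip_width: 0.0001
```

```bash
python3 -m inch '[[[0.1,0,0,0],[0,0,0,0]]]' && python3 -m inch '[[[0.1,0,0,0],[0,0,0,0]]]'
```

```text
t: 12.8
ee_pos: [0.6111, -0.0454, 0.1521]
tcp_rot: [-0.0, 1.0, -0.0, -0.001]
force: [-3.8, -0.4, -1.5]
grip_width: -0.0001
t: 12.97
ee_pos: [0.6119, -0.0453, 0.152]
tcp_rot: [-0.0, 1.0, -0.0, -0.001]
force: [-5.0, 0.1, -2.2]
grip_width: 0.0003
```

The force rises past sliding friction, so the lever is at its stop. I'll take the hand away and check.

```bash
python3 -m inch '[[[-1,0,0,0],[-2.5,0,0,0],[-3.5,0,0,0],[-3.5,0,0,0],[-3,0,-2,0]]]' && python3 -m inch '[[[0,0,-3,0],[0,0,-3,0],[0,0,-2,0],[0,0,0,0],[0,0,0,0]]]' && python3 look.py f 229 213 268 202; python3 - <<'E'
from h import *
cv2.imwrite("pics/scene9.png",bot.capture("scene")["color"][:,:,::-1])
E
```

```text
t: 13.38
ee_pos: [0.475, -0.0449, 0.17]
tcp_rot: [-0.001, 1.0, -0.0, -0.001]
force: [0.2, 0.0, 0.8]
grip_width: 0.0004
t: 13.8
ee_pos: [0.4792, -0.0459, 0.2547]
tcp_rot: [0.001, 1.0, -0.0, 0.003]
force: [-0.1, 0.2, -0.9]
grip_width: 0.0002
scene [227.98235294 213.98235294] [219 207  17  17 170]
side [268.15272727 201.34181818] [259 189  19  23 275]
rel [ 50.45329764 -38.18799512 170.65089727] 0.0016300724416382995 along 0.30132325752480255 across 0.22656871939799458 tcp [ 0.47750002 -0.04534687  0.2515857 ]
```

View pics/f.png

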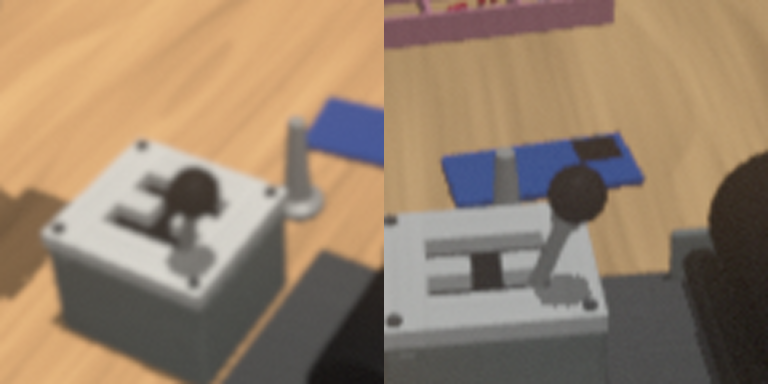

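View pics/scene9.png

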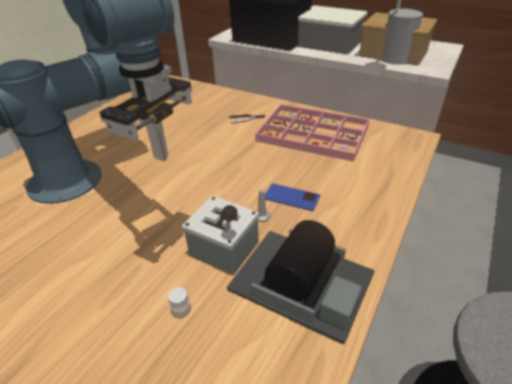

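The lever stands at the front end of the right slot (knob at (228,214) in the scene view). The hand is clear, and the jar at (179,302), the mandrel at (263,205) and the phone are where they were.

```bash
python3 -c "
from plant import bot
print(bot.close_job())"
```

```text
the job is handed in; nothing more can be done
None
```

The lever now stands fully forward in third, the front right slot, and the job is handed in at about 14 s on the robot's clock. I moved it with the outside of the closed fingers only: forward out of second to the cross channel, across to the right, then forward.

- **Lever position:** the last camera measurement gives along ≈ +0.30 and across ≈ +0.227. While it crossed the channel, along was about -0.01, so it stayed clear of first and fourth.
- **Forces:** the readings during the pushes stayed around 2–5 N. The push force rose from about 2 to 5 N over the last few millimetres, as expected at the end stop.
- **Surroundings:** the hand is about 15 cm behind the lever and raised, touching nothing. By eye in the last picture, the jar, mandrel and phone have not moved.
- **Disagreement:** the knob height came out at 170.7 mm, where about 168 mm is expected. The two camera rays missed each other by 1–2 mm, within the calibration error. No check failed.

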